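Remix the dye drum with its hand crank

TASK

Remix the settled dye: turn the blue drum counter-clockwise (seen from above) by its red crank handle until the drum itself, not just the crank, turns at about 15 turns a minute, and keep the drum between 13 and 18 turns a minute for 6 seconds without a break. Then bring it to a stop with its orange line at the yellow pointer, within 20 mm, and let go of the handle. Never let the drum go over 25 turns a minute, turn it back at no more than a slow inching pace, and leave the bottles, jar and mug where they stand.

Things in the scene. Friction and masses are not known exactly. Their poses are not given: they have to be found in the camera images.
- drum (a joint): Angle of the blue drum, rad, growing counter-clockwise seen from above and counting on over full turns; 0 (and every multiple of 2 pi) = orange line exactly at the pointer. Moment of inertia 0.041 kg m2 nominal (5 kg; hidden, 0.7 to 1.4 times that); drag 0.032 N m dry (nominal; hidden, 0.5 to 1.8 times) plus 0.006 N m s/rad. 13, 15, 18, 25 turns a minute = 1.36, 1.57, 1.88, 2.62 rad/s.
- drum_mark (a point): Point on the drum's top rim, 130 mm from the axis, at the top of the orange line (22 mm wide) down the drum's side; turns with the drum. The drum is a closed blue cylinder, 260 mm diameter, 91 mm high, its top 143 mm above the table. A flush orange filler plug, 38 mm diameter, lies in its top just inside the mark.
- pointer (a point): The place, 130 mm from the axis at the height of the drum's top, where drum_mark must stop. The yellow pointer is a fixed post with a head 26 mm wide just outside the drum, level with this point (140 to 185 mm from the axis, top 108 mm above the table).
- axle (a point): Point on the vertical turning axis common to drum and crank, at the height of the drum's top (143 mm above the table). Its axes are those of the grey base (300 x 300 x 40 mm, fixed; place and yaw vary); x points to the yellow pointer. Opposite it a grey bracket (78 mm wide, 85 to 170 mm from the axis, top 174 mm above the table) keeps a red drag shoe on the drum..
- crank: Flat steel crank arm, 22 mm wide, top 182 mm above the table; origin on the axis, 160 mm above the table, its x axis points to the handle. Goes round without end. Drives the drum only through an oil-filled slip coupling: torque on the drum = 0.035 N m s/rad x (crank speed - drum speed), so a slower or held crank brakes the drum.
- handle_mid (a point): Grip point on the red crank handle, 223 mm above the table: an upright round grip, 30 mm diameter, from 183 to 248 mm above the table, spinning freely on its pin 75 mm from the axis. The drum follows the crank with a time constant of about 1 s and always slower: about 2.7 rad/s of crank for 1.57 rad/s of drum, varying with the hidden drag.
- pink_bottle: Bystander: closed pink bottle, 72 mm diameter, 170 mm high, origin at the centre of its underside.
- green_bottle: Bystander: closed dark green bottle, 72 mm diameter, 160 mm high, origin at the centre of its underside.
- violet_jar: Bystander: closed violet jar, 70 mm diameter, 90 mm high, origin at the centre of its underside.
- mug: Bystander: dark steel mug, 84 mm diameter, 100 mm high, origin at the centre of its underside.

How it is judged:
By the outcome, as a careful person would: the job done as asked, in the order asked, and still so for the second after the job is handed in, with the robot touching nothing.
It also fails if it takes over 72 s, if anything falls off the work surface, if the arm or the gripper's body presses on something with over 40 N, if the wrist force passes 120 N, or if a joint passes its speed limit or range.

ROBOT

A 6-joint arm with a two-finger parallel gripper is mounted at the origin on the work surface. World frame = base frame: x ahead of the robot, y to its left, z up, the work surface at z = 0. Lengths are in m, angles in degrees, forces in N, time in s.
With the tool pointing down it reaches from about 0.375 to 0.9 m from the base axis. Payload 3.1 kg.
Tool frame: the origin (TCP) lies at the very end of the fingers, on their centre line; the grasp point (between the pads) lies 19 mm behind it (bot.tcp_to_grasp is the distance from the TCP to the grasp point, in m); z points along the fingers, y is the line along which they close (so a half turn about z gives the same grasp; the last joint's range is limited). The gripper opens to 87 mm and grips with 3 to 60 N. Pads are 19 mm wide; open, the fingers measure 117 mm over their backs; the gripper's body (75 mm by 190 mm) begins 51 mm behind the grasp point.
Start: joints at [58.929, 30.224, 82.088, -0, 67.689, -10.227], TCP at [0.222, 0.584, 0.223] pointing down, gripper open.
Joint ranges: [-176.69, 176.69], [-43.24, 126.21], [12.49, 139.97], [-82, 262], [0, 151.66], [-163.58, 163.58]. Speed limits (degrees/s): [159.86, 159.86, 180, 180, 180, 180].

INTERFACE

Orientations are given as a 3x3 rotation matrix whose columns are the frame's x, y, z axes.
In Python, from rig import telemetry, capture, camera_info, job, bot gives the robot as it stands. The module is installed in compiled form; this text tells all that it offers.
- The arm moves only by the tool carry_out, never from a script. Its argument "deltas" is a list that holds one entry, the list of rows, each a list of 7 numbers: the shift along the tool's x, y, z scaled (see below), then the turn, a rotation vector about the tool's x, y, z scaled (see below), then the closure, from -1 (fully open) to 1 (shut). In form: [[[dx, dy, dz, ax, ay, az, claw], ...]]. A call has exactly 10 rows; each row is the pose to reach, as a shift and turn from the pose commanded when the call began, along the tool's axes at that moment, turning the shorter way round; what a row does not reach only later rows make up. The controller multiplies each number of a shift by 15 cm and each number of a turn by 360 degrees. A row lasts 1/12 s, in which the tool goes at most 41.7 mm and 7.16 degrees, less where a joint would pass 70% of its speed; a pose out of reach is approached as far as the arm can. A call with a number of a shift or a turn outside -1 to 1 is refused whole. A call with a gripper value outside its range is refused whole. The fingers move at their own pace and stop on an object; the grip force is fixed at half the most. Time passes only in rows, so rows that repeat a pose let the fingers close, or fill a call up. It gives the time, the measured TCP pose, the force, the opening and the grip force at its end, in the units of the state.
- telemetry.read_state(): the state, without advancing time (a new reading comes with each control period).
- capture(name): name is "scene" or "top" or "wrist"; returns the picture (480x640x3 uint8, red, green, blue); there is no depth.
- camera_info(name): a dict with "mtx" (3x3 intrinsics, pixels), "cam_to_world" (4x4, takes a point from camera to world coordinates); the wrist camera has in their place "T_tool_cam" (4x4, takes a point from camera to tool coordinates, whose origin is the TCP and whose axes are the flange's). Camera axes: x right, y down, z forward; pixel columns grow to the right and rows downward; lengths in m; the calibration is good to about 2 mm. A picture is of the moment at which its call begins: read the wrist's pose just before it. camera_info takes no time and is no camera call.
- job.hand_in(): hands the job in; it is judged then, once.
The state is a dict: "time_s": time; "joint_positions": joint angles; "qvel": joint speeds; "tau": joint torques, N m; "position": TCP position; "tcp_rot": TCP orientation; "force": force on the tool from outside, world axes, zero at the start; "moment": the same for the moment, N m; "opening": opening from 0.0 (shut) to 1.0 (fully open); "grasp_force": force on a finger pad.
Only numpy, scipy, OpenCV 4.12 (cv2) and the standard library are available. Lean on these libraries where they do the work, as an engineer would, in place of code of your own. Each camera call takes 0.05 s, during which the arm holds its last target. There are 200 camera calls.

## Working session

There is one attempt and no reset: what is moved stays moved. The work goes in short steps, Python scripts to look and compute and a tool call to move; the robot and the scene stay as the last step left them, time stands still between calls to the robot, and variables do not carry over. Pictures are saved under pics/ and viewed, at most 10 in all, crops included, and the job is handed in when it is done.

Besides the shell and the picture viewer there is one more tool, called after "Call:" as name(argument=value, ...), one argument or row to a line, values as JSON. carry_out: Moves the arm, as the interface text tells. Its arguments: {"type":"object","properties":{"deltas":{"type":"array","items":{"type":"array","items":{"type":"array","items":{"type":"number"}}}}},"required":["deltas"]}

```bash
mkdir -p pics
python3 - <<'E'
from rig import telemetry,capture,camera_info,job,bot
import cv2,numpy as np
s=telemetry.read_state();print(s)
for n in ("scene","top"):
    im=capture(n);cv2.imwrite(f"pics/{n}0.png",im[:,:,::-1]);i=camera_info(n);print(n,np.round(i["mtx"],1).tolist(),np.round(i["cam_to_world"],4).tolist())
print(camera_info("wrist"),bot.tcp_to_grasp)
E
```

```text
{'time_s': 0.0, 'joint_positions': array([ 5.89315041e+01,  3.02788836e+01,  8.21556770e+01,  6.49947213e-04,
        6.76888972e+01, -1.02264193e+01]), 'qvel': array([-0.00799015,  0.09066908, -0.04029689,  0.07831185, -0.06864618,
       -0.01604247]), 'tau': array([ 6.38904676e-04, -4.40025795e+01, -1.76600486e+01,  6.33775955e-02,
        5.82684169e-02, -1.67870544e-04]), 'position': array([0.22195157, 0.58348762, 0.22157645]), 'tcp_rot': array([[-9.34562886e-01,  3.55796227e-01, -1.12097044e-03],
       [ 3.55797776e-01,  9.34561157e-01, -1.84023051e-03],
       [ 3.92868358e-04, -2.11864992e-03, -9.99997678e-01]]), 'force': array([ 0.4386705 , -0.12732841, -0.11536317]), 'moment': array([ 0.01688447,  0.03572763, -0.01695984]), 'grasp_force': 0.0, 'opening': 1.0020478893561335}
scene [[445.7, 0.0, 319.8], [0.0, 445.7, 243.9], [0.0, 0.0, 1.0]] [[0.0768, 0.6242, -0.7775, 1.5213], [0.9969, -0.0356, 0.0699, -0.0853], [0.0159, -0.7805, -0.625, 0.9393], [0.0, 0.0, 0.0, 1.0]]
top [[491.0, 0.0, 323.7], [0.0, 491.0, 237.4], [0.0, 0.0, 1.0]] [[-0.007, -0.9978, 0.0656, 0.4367], [-1.0, 0.0071, 0.0007, 0.0022], [-0.0012, -0.0656, -0.9978, 1.6981], [0.0, 0.0, 0.0, 1.0]]
{'mtx': array([[402.57599943,   0.        , 322.37434725],
       [  0.        , 402.57599943, 238.67487094],
       [  0.        ,   0.        ,   1.        ]]), 'T_tool_cam': array([[ 8.33271085e-04, -9.58833544e-01, -2.83967498e-01,
         7.62709947e-02],
       [ 9.99999606e-01,  7.12137642e-04,  5.29811681e-04,
        -6.22797809e-05],
       [-3.05777267e-04, -2.83967828e-01,  9.58833760e-01,
        -1.60919890e-01],
       [ 0.00000000e+00,  0.00000000e+00,  0.00000000e+00,
         1.00000000e+00]])} 0.0187
```

View pics/top0.png

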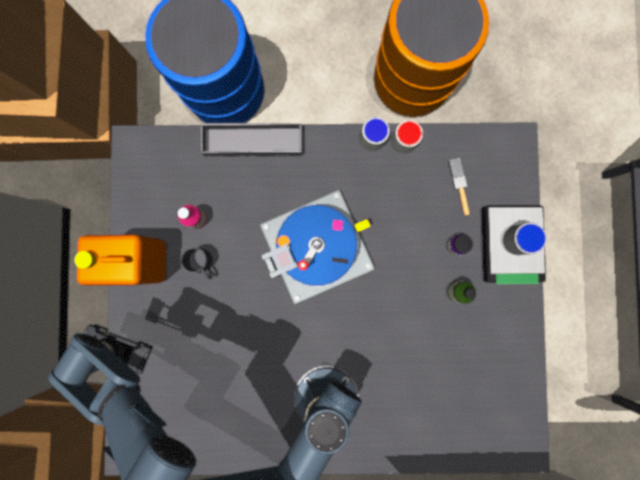

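View pics/scene0.png

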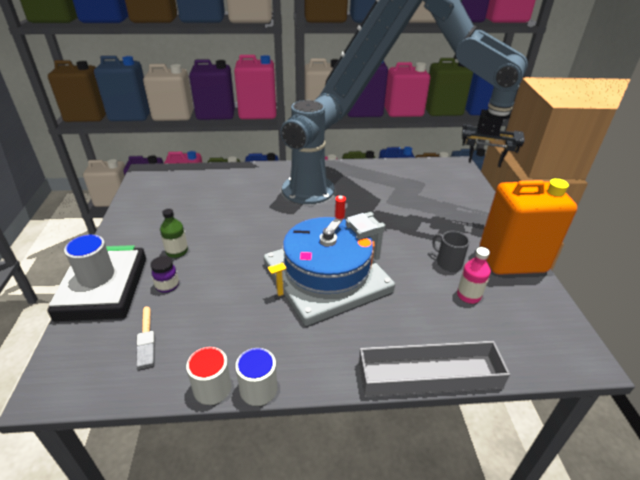

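The top view shows the drum centred near (318,244), the yellow pointer at (362,225), the plug at (284,241), a pink patch at (337,225) and the red handle at (303,265). The scene view shows the handle at (340,207), the plug at (365,243) and the pink patch at (306,256).

```bash
cat > h.py <<'E'
import cv2,numpy as np
from rig import telemetry,capture,camera_info,job,bot
def ray(n,uv,z,T=None):
    i=camera_info(n);T=i["cam_to_world"] if T is None else T
    uv=np.atleast_2d(uv).astype(float)
    d=np.c_[uv,np.ones(len(uv))]@np.linalg.inv(i["mtx"]).T@T[:3,:3].T
    o=T[:3,3];return o+d*((z-o[2])/d[:,2])[:,None]
R={"orange":((8,150,120),(19,255,255)),"pink":((150,120,110),(172,255,255)),"yellow":((24,150,120),(34,255,255)),
   "blue":((98,140,60),(118,255,255)),"red":((0,170,110),(5,255,255)),"red2":((174,170,110),(180,255,255))}
def mask(im,c):
    return cv2.inRange(cv2.cvtColor(im,cv2.COLOR_RGB2HSV),*R[c])
def blobs(im,c,mn=8):
    m=mask(im,c)|(mask(im,"red2") if c=="red" else 0)
    n,_,st,ce=cv2.connectedComponentsWithStats(m)
    return [(int(st[k,4]),ce[k],st[k,:4]) for k in range(1,n) if st[k,4]>=mn]
E
python3 - <<'E'
from h import *
for n in("scene","top"):
    im=cv2.imread(f"pics/{n}0.png")[:,:,::-1].copy()
    box=(250,190,400,310) if n=="scene" else (250,180,385,310)
    q=np.zeros_like(im);q[box[1]:box[3],box[0]:box[2]]=im[box[1]:box[3],box[0]:box[2]]
    print(n)
    for c,z in(("orange",.143),("pink",.143),("yellow",.108),("red",.223)):
        for a,ce,st in blobs(q,c): print(c,a,ce.round(1),st.tolist(),ray(n,ce,z)[0].round(4))
    m=mask(q,"blue");cs=max(cv2.findContours(m,0,1)[0],key=cv2.contourArea)
    h=cv2.convexHull(cs)[:,0]
    p=ray(n,h,.143)[:,:2];c,r=cv2.minEnclosingCircle(p.astype(np.float32));print("encl",c,r)
    if n=="top":
        g=cv2.cvtColor(q,cv2.COLOR_RGB2HSV);m=cv2.inRange(g,(0,0,120),(180,60,255))|m
        h=cv2.convexHull(max(cv2.findContours(m,0,1)[0],key=cv2.contourArea))[:,0]
        print(cv2.minAreaRect(ray(n,h,.04)[:,:2].astype(np.float32)))
    a,b=(box[0],box[1]);cv2.imwrite(f"pics/c_{n}.png",cv2.resize(im[box[1]:box[3],box[0]:box[2],::-1],None,fx=4,fy=4,interpolation=2))
cv2.imwrite("pics/c.png",np.hstack([cv2.resize(cv2.imread(f"pics/c_{n}.png"),(400,400)) for n in("scene","top")]))
E
```

```text
scene
orange 24 [362.6 239.8] [358, 238, 12, 7] [0.5188 0.1291 0.143 ]
pink 87 [305.3 255.5] [300, 252, 12, 8] [ 0.5795 -0.0403  0.143 ]
yellow 99 [276.7 267.8] [268, 263, 18, 10] [ 0.5866 -0.1206  0.108 ]
red 166 [339.8 207.3] [336, 197, 10, 22] [0.4658 0.0649 0.223 ]
encl (0.5287060141563416, 0.027960600331425667) 0.13067227602005005
top
orange 26 [283.2 240.2] [278, 237, 11, 8] [0.5307 0.1318 0.143 ]
pink 90 [337.3 224.6] [333, 220, 10, 10] [ 0.5794 -0.0402  0.143 ]
yellow 127 [362.1 224.9] [355, 219, 15, 13] [ 0.5808 -0.122   0.108 ]
red 12 [305.9 264.4] [304, 261, 4, 8] [0.4527 0.0571 0.223 ]
encl (0.5160821676254272, 0.02642994560301304) 0.12702324986457825
((0.5079713463783264, 0.045328304171562195), (0.3032680153846741, 0.3362142741680145), 23.539554595947266)
```

View pics/c.png

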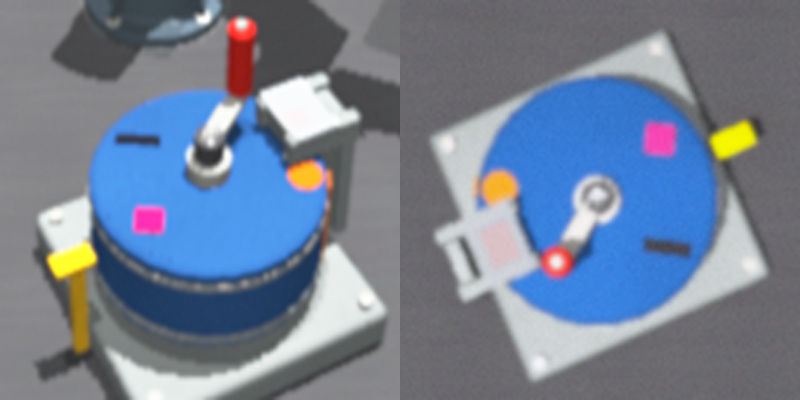

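The crops show the plug at about (284,240) in the top view, beside the bracket. The base corners are clean, so I'll refine the axle and yaw with them and check the orange hue.

Run:
```python
from h import *
c=np.array([(30,140),(265,30),(368,272),(132,380)])/[2.963,3.077]+[250,180]
p=ray("top",c,.04)[:,:2];print(p.round(4),p.mean(0),np.linalg.norm(np.diff(p,axis=0),axis=1))
d=p[1]-p[0];print("edge deg",np.degrees(np.arctan2(d[1],d[0])), np.degrees(np.arctan2(*(p[2]-p[1])[::-1])))
print("hub",ray("top",(316.5,244.3),.147),ray("scene",(208/400*150+250,162/400*120+190),.147))
im={n:cv2.imread(f"pics/{n}0.png")[:,:,::-1].copy() for n in("top","scene")}
for n,b in(("top",(278,236,290,248)),("scene",(356,238,374,250))):
    print(cv2.cvtColor(im[n],cv2.COLOR_RGB2HSV)[(b[1]+b[3])//2,b[0]:b[2]].tolist())
# circle fit, top: blue boundary, drop points near bracket; side visible towards +x away? use radial fit
for n in("top","scene"):
    m=mask(im[n],"blue");cs=max([k for k in cv2.findContours(m,0,1)[0] if 250<k[:,0,0].mean()<390 and 190<k[:,0,1].mean()<300],key=cv2.contourArea)[:,0]
    q=ray(n,cs,.143)[:,:2]
    from scipy.optimize import least_squares
    f=lambda v:np.linalg.norm(q-v[:2],axis=1)-.13
    r=least_squares(f,[.526,.012],loss="cauchy",f_scale=.002);print(n,r.x)
# handle: triangulate top ball
print("handle top", ray("top",(557/1-400)/2.963+250 if 0 else ((157/2.963+250),(262/3.077+180)),.248), ray("scene",(240/400*150+250,28/400*120+190),.248), ray("scene",(240/400*150+250,58/400*120+190),.2155))
```

```text
[[ 0.5876  0.2185]
 [ 0.7078 -0.0515]
 [ 0.4397 -0.1662]
 [ 0.3241  0.1026]] [0.51479924 0.02587124] [0.29555511 0.29163335 0.29259495]
edge deg -65.98508504113626 -156.84228745879665
hub [[0.51686235 0.02612196 0.147     ]] [[0.51240939 0.0287817  0.147     ]]
[[15, 142, 228], [19, 192, 243], [20, 208, 247], [20, 217, 247], [20, 211, 248], [20, 213, 247], [20, 205, 247], [20, 198, 247], [19, 195, 246], [18, 185, 244], [16, 151, 235], [3, 59, 181]]
[[106, 174, 236], [110, 136, 232], [150, 64, 195], [6, 120, 255], [17, 171, 255], [20, 204, 255], [21, 217, 255], [22, 220, 255], [22, 221, 255], [22, 221, 255], [22, 223, 255], [21, 218, 255], [20, 203, 255], [16, 168, 255], [3, 101, 252], [145, 65, 195], [171, 82, 202], [10, 160, 232]]
top [0.51919508 0.03216515]
scene [0.52880101 0.03000772]
handle top [[0.45037602 0.06478547 0.248     ]] [[0.45768294 0.06533633 0.248     ]] [[0.45528569 0.06705279 0.2155    ]]
```

Call:
carry_out(
  deltas=[
    [[-0.05,-0.05,-0.1,0,0,0,-1],[-0.12,-0.12,-0.2,0,0,0,-1],[-0.2,-0.2,-0.3,0,0,0,-1],[-0.3,-0.3,-0.4,0,0,0,-1],[-0.4,-0.4,-0.5,0,0,0,-1],[-0.5,-0.5,-0.5,0,0,0,-1],[-0.6,-0.6,-0.5,0,0,0,-1],[-0.7,-0.7,-0.5,0,0,0,-1],[-0.8,-0.8,-0.5,0,0,0,-1],[-0.9,-0.9,-0.5,0,0,0,-1]],
  ],
)

```text
time_s: 0.93
position: [0.3005, 0.4087, 0.2972]
tcp_rot: [[-0.935, 0.356, -0.001], [0.356, 0.935, -0.001], [0.0, -0.001, -1.0]]
force: [0.7, 0.3, 0.4]
opening: 1.004
grasp_force: 0.0
```

Call:
carry_out(
  deltas=[
    [[-0.1,-0.1,0,0,0,0,-1],[-0.2,-0.2,0,0,0,0,-1],[-0.3,-0.3,0,0,0,0,-1],[-0.4,-0.4,0,0,0,0,-1],[-0.5,-0.5,0,0,0,0,-1],[-0.6,-0.6,0,0,0,0,-1],[-0.7,-0.7,0,0,0,0,-1],[-0.8,-0.8,0,0,0,0,-1],[-0.9,-0.9,0,0,0,0,-1],[-1,-1,0,0,0,0,-1]],
  ],
)

```text
time_s: 1.77
position: [0.3872, 0.2153, 0.2973]
tcp_rot: [[-0.935, 0.356, -0.001], [0.356, 0.935, -0.0], [0.001, -0.0, -1.0]]
force: [1.1, -0.8, 0.5]
opening: 0.995
grasp_force: 0.0
```

Call:
carry_out(
  deltas=[
    [[-0.1,-0.1,0,0,0,0,-1],[-0.2,-0.2,0,0,0,0,-1],[-0.3,-0.3,0,0,0,0,-1],[-0.4,-0.4,0,0,0,0,-1],[-0.5,-0.5,0,0,0,0,-1],[-0.58,-0.58,0,0,0,0,-1],[-0.65,-0.65,0,0,0,0,-1],[-0.7,-0.7,0,0,0,0,-1],[-0.74,-0.75,0,0,0,0,-1],[-0.76,-0.77,0,0,0,0,-1]],
  ],
)

```text
time_s: 2.6
position: [0.4529, 0.0669, 0.2973]
tcp_rot: [[-0.934, 0.357, -0.0], [0.357, 0.934, -0.0], [0.0, -0.0, -1.0]]
force: [-0.1, 0.6, 0.2]
opening: 1.001
grasp_force: 0.0
```

Run:
```python
from h import *
s=telemetry.read_state();print(s["time_s"],s["position"],s["tcp_rot"].round(4).tolist(),s["joint_positions"].round(1))
w=capture("wrist");t=capture("top")
T=np.eye(4);T[:3,:3]=s["tcp_rot"];T[:3,3]=s["position"];T=T@camera_info("wrist")["T_tool_cam"]
for a,ce,st in blobs(w,"red",60): print(a,ce,st.tolist(),ray("wrist",ce,.248,T)[0].round(4))
np.savez("w1.npz",w=w,T=T)
cv2.imwrite("pics/w1.png",np.hstack([w,t])[:,:,::-1]);cv2.imwrite("pics/w1s.png",cv2.resize(np.hstack([w[:,:],t[:,:]])[:,:,::-1],(800,300),interpolation=3))
```

```text
2.6 [0.45288553 0.06694496 0.29734166] [[-0.9343, 0.3566, -0.0005], [0.3566, 0.9343, -0.0001], [0.0004, -0.0003, -1.0]] [ -5.6  11.7  99.3  -0.   69.  -74.7]
```

View pics/w1s.png

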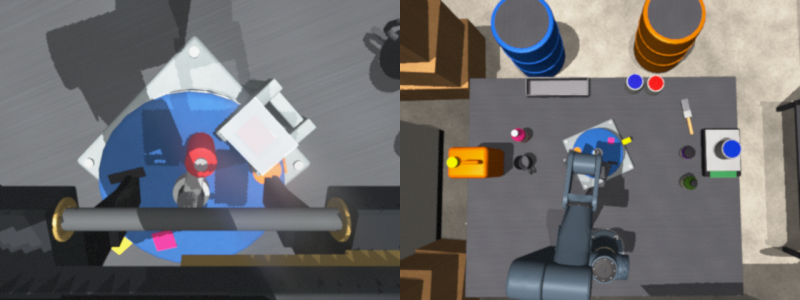

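The wrist view shows the handle near full-res (322,250), between the open fingers, with the hub, bracket and plug visible. Next I measure the handle with a darker red mask.

```bash
cat >> h.py <<'E'
R.update(orange=((8,140,60),(23,255,255)),red=((0,160,50),(6,255,255)),red2=((173,160,50),(180,255,255)))
E
python3 - <<'E'
from h import *
d=np.load("w1.npz");w=d["w"];T=d["T"]
for a,ce,st in blobs(w,"red",100): print(a,ce,st.tolist(),ray("wrist",ce,.248,T)[0].round(4))
s=capture("scene")
for n,im,TT in(("scene",s,None),("wrist",w,T)):
  for c in("orange","pink"):
    for a,ce,st in blobs(im,c,12):
        p=ray(n,ce,.143,TT)[0]
        if np.linalg.norm(p[:2]-[.5155,.027])<.16: print(n,c,a,ce.round(1),p.round(4),np.linalg.norm(p[:2]-[.5155,.027]),np.degrees(np.arctan2(p[1]-.027,p[0]-.5155)))
  g=cv2.cvtColor(im,cv2.COLOR_RGB2HSV)
print(cv2.cvtColor(w,cv2.COLOR_RGB2HSV)[225:275:6,322].tolist())
# where grasp line projects at z=.248 and .19
for z in(.248,.19):
    q=np.linalg.inv(T)@[.4529,.067,z,1];i=camera_info("wrist")["mtx"]@q[:3];print(z,i[:2]/i[2])
cv2.imwrite("pics/hw.png",w[160:360,200:480,::-1])
E
```

```text
201 [309.57711443 247.65671642] [302, 237, 18, 24] [0.4421 0.0636 0.248 ]
124 [325.00806452 278.        ] [315, 274, 21, 9] [0.4618 0.0652 0.248 ]
scene orange 72 [364.1 241.8] [0.5281 0.1319 0.143 ] 0.1056996222952712 83.1285809597348
scene pink 88 [305.3 255.5] [ 0.5794 -0.0404  0.143 ] 0.0928636302833544 -46.55105585747132
wrist orange 107 [416.2 285.9] [0.536  0.1203 0.143 ] 0.0955059249583484 77.58124584843765
wrist pink 149 [307.7 226.5] [0.455  0.0535 0.143 ] 0.06602802291352845 156.36563535907936
wrist pink 937 [262.2 384.1] [ 0.5789 -0.0398  0.143 ] 0.09209787694470574 -46.50428602377743
[[174, 138, 144], [174, 134, 147], [178, 153, 230], [179, 154, 245], [178, 159, 244], [30, 1, 213], [15, 5, 209], [164, 22, 126], [176, 56, 145]]
0.248 [322.38729761 262.90363063]
0.19 [322.38487724 234.32948393]
```

View pics/hw.png

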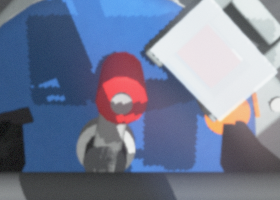

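The screw on the handle's top is at about (321,262). The grasp line projects to (322,263), so the gripper is aligned to about 1 mm. I descend and close.

Call:
carry_out(
  deltas=[
    [[0,0,0.1,0,0,0,-1],[0,0,0.22,0,0,0,-1],[0,0,0.36,0,0,0,-1],[0,0,0.48,0,0,0,-1],[0,0,0.56,0,0,0,-1],[0,0,0.6,0,0,0,-1],[0,0,0.62,0,0,0,-1],[0,0,0.62,0,0,0,1],[0,0,0.62,0,0,0,1],[0,0,0.62,0,0,0,1]],
  ],
)

```text
time_s: 3.58
position: [0.4533, 0.0679, 0.2053]
tcp_rot: [[-0.935, 0.356, 0.002], [0.356, 0.935, -0.0], [-0.002, 0.001, -1.0]]
force: [-0.4, 0.1, 0.3]
opening: 0.854
grasp_force: 0.0
```

Call:
carry_out(
  deltas=[
    [[0,0,0,0,0,0,1],[0,0,0,0,0,0,1],[0,0,0,0,0,0,1],[0,0,0,0,0,0,1],[0,0,0,0,0,0,1],[0,0,0,0,0,0,1],[0,0,0,0,0,0,1],[0,0,0,0,0,0,1],[0,0,0,0,0,0,1],[0,0,0,0,0,0,1]],
  ],
)

```text
time_s: 4.42
position: [0.4528, 0.0678, 0.2046]
tcp_rot: [[-0.935, 0.356, 0.0], [0.356, 0.935, 0.0], [-0.0, 0.0, -1.0]]
force: [-0.6, -0.2, 1.1]
opening: 0.337
grasp_force: 30.0
```

Gripped: 30 N, 29 mm opening, and the handle radius from my axle estimate is 74.8 mm. Next is a planner that observes the drum, fits its model and prints the rows.

```bash
cat > step.py <<'E'
# usage: step.py step1..step10 (deg of crank per row); "look" = observe only.  Previous plan is taken as carried out.
import sys,json,os
from h import *
from scipy.optimize import least_squares
C=np.array([.5155,.027]);YAW=-65.8;PK=128.8;RC=.075
Rt=np.array([[-.9346,.3558],[.3558,.9346]])
F="log.json"
L=json.load(open(F)) if os.path.exists(F) else dict(cmd=[.4524,.0677],ang=146.9,knots=[],obs=[],C=[.5155,.027])
if "C" in L: C=np.array(L["C"])
s=telemetry.read_state();t=s["time_s"]
if not L["knots"]: L["knots"].append([t,L["ang"]])
if L.get("plan"):
    a=L["ang"];t0=L["knots"][-1][0]; t0=L["tp"]
    for k,d in enumerate(L["plan"]): a+=d; L["knots"].append([t0+(k+1)/12,a])
    L["ang"]=a; L["cmd"]=L["cmdn"]; L["plan"]=None
def find(n,T=None):
    im=capture(n);out=[]
    for c,lo,hi,off,mn in(("orange",.085,.126,0,25),("pink",.078,.108,PK,25)):
        uv=np.argwhere(cv2.morphologyEx(mask(im,c),2,np.ones((2,2),np.uint8)))[:,::-1]
        if len(uv)==0: continue
        p=ray(n,uv,.143,T)[:,:2]-C;r=np.linalg.norm(p,axis=1);p=p[(r>lo)&(r<hi)]
        if len(p)<mn: continue
        m=np.median(p,axis=0);p=p[np.linalg.norm(p-m,axis=1)<.03]
        if len(p)<mn: continue
        m=p.mean(0);out.append((c,len(p),round(float(np.degrees(np.arctan2(m[1],m[0]))+off-YAW)%360,1)))
    return out
f=find("scene");src="scene";to=t
if not f:
    s=telemetry.read_state();to=s["time_s"]
    T=np.eye(4);T[:3,:3]=s["tcp_rot"];T[:3,3]=s["position"];f=find("wrist",T@camera_info("wrist")["T_tool_cam"]);src="wrist"
te=telemetry.read_state()["time_s"];L["knots"].append([te,L["ang"]]);L["tp"]=te
print(f"t={t:.2f} force",s["force"].round(1),"tcp r",round(float(np.linalg.norm(s["position"][:2]-C)*1000),1),"crank",L["ang"],src,f)
def sim(par,th0,T1,kn,ts,w0=0):
    J,d=par;kn=np.array(kn);tt=np.arange(kn[0,0],T1+.005,.005)
    ca=np.interp(tt-.04,kn[:,0],np.radians(kn[:,1]));cw=np.gradient(ca,tt)
    th,w=th0,w0;TH=[];W=[]
    for x in cw:
        TH.append(th);W.append(w)
        q=.035*(x-w)-.006*w
        if w==0 and abs(q)<=d: continue
        sg=np.sign(w) if w!=0 else np.sign(q)
        wn=w+.005*(q-sg*d)/J
        w=0 if w*wn<0 else wn
        th+=w*.005
    return np.interp(ts,tt,TH),tt,np.array(TH),np.array(W)
par=L.get("par",[.041,.032])
th0=L["obs"][0][1] if L["obs"] else None
if f:
    w=[b[1] for b in f]; b=max(f,key=lambda b:b[1])[2]; 
    if th0 is None: th=np.radians(b)
    else:
        pr=sim(par,th0,te,L["knots"],[to])[0][0]; th=np.radians(b)+2*np.pi*round((pr-np.radians(b))/(2*np.pi))
        print("pred-obs deg",round(float(np.degrees(pr-th)),1))
    L["obs"].append([to,float(th)]);th0=L["obs"][0][1]
O=np.array(L["obs"])
if len(O)>=3 and O[-1,1]-O[0,1]>.5:
    fn=lambda v:np.r_[(sim(v[:2],th0+v[2],te,L["knots"],O[:,0])[0]-O[:,1])/.04,(v[0]-.041)/.01,(v[1]-.032)/.015,v[2]/.05]
    r=least_squares(fn,[*par,0],diff_step=.02,bounds=([.028,.015,-.2],[.06,.06,.2]));par=r.x[:2].tolist();L["par"]=par
    print("fit J,d",np.round(par,4),"res deg",np.degrees(r.fun[:-3]*.04).round(1)[-6:]); th0=th0+r.x[2]
_,tt,TH,W=sim(par,th0,te,L["knots"],[te])
print("drum now deg",round(float(np.degrees(TH[-1])),1),"w",round(float(W[-1]),2),"obs rate",(round((O[-1,1]-O[-2,1])/(O[-1,0]-O[-2,0]),2) if len(O)>1 else None))
st=[float(x) for x in sys.argv[1:]] if sys.argv[1:]!=["look"] else []
if st:
    a=L["ang"];kn=list(L["knots"]);rows=[];cmd=np.array(L["cmd"])
    if st and len(st)==1: st=st*10
    for k,d in enumerate(st):
        a+=d;kn.append([te+(k+1)/12,a])
        p=C+RC*np.array([np.cos(np.radians(a)),np.sin(np.radians(a))])
        u=(Rt@(p-cmd)/.15).round(3);rows.append([*u.tolist(),0,0,0,0,1])
    L["plan"]=st;L["cmdn"]=(cmd+Rt@(np.array(rows[-1][:2])*.15)).tolist()
    _,tt,TH,W=sim(par,th0,kn[-1][0]+1.5,kn+[[kn[-1][0]+1.5,a]],[te]);
    print("pred w at .2/.4/.6/.83:",[round(float(np.interp(te+x,tt,W)),2) for x in(.2,.4,.6,.83)],"end deg",round(float(np.degrees(np.interp(te+.833,tt,TH))),1),"rest if held",round(float(np.degrees(TH[-1])),1), "to next mark",round(float(-np.degrees(TH[-1])%360),1))
    print(json.dumps([rows]).replace(" ","").replace("0.0,","0,"))
json.dump(L,open(F,"w"))
E
python3 step.py 2 4 6 8 9 9 9 9 9 9
```

```text
t=4.42 force [-0.6 -0.2  1.1] tcp r 74.9 crank 146.9 scene [('orange', 71, 146.4), ('pink', 76, 151.2)]
drum now deg 151.2 w 0.0 obs rate None
pred w at .2/.4/.6/.83: [0.0, 0.09, 0.23, 0.35] end deg 157.4 rest if held 162.1 to next mark 197.9
[[[0.002,-0.015,0,0,0,0,1],[0.007,-0.049,0,0,0,0,1],[0.01,-0.102,0,0,0,0,1],[0.006,-0.171,0,0,0,0,1],[-0.011,-0.248,0,0,0,0,1],[-0.039,-0.321,0,0,0,0,1],[-0.079,-0.389,0,0,0,0,1],[-0.128,-0.45,0,0,0,0,1],[-0.187,-0.502,0,0,0,0,1],[-0.253,-0.544,0,0,0,0,1]]]
```

```bash
sed -i 's/"orange",.085,.126/"orange",.08,.127/;s/"pink",.078,.108/"pink",.068,.118/' step.py; echo ok
```

```text
ok
```

Call:
carry_out(
  deltas=[
    [[0.002,-0.015,0,0,0,0,1],[0.007,-0.049,0,0,0,0,1],[0.01,-0.102,0,0,0,0,1],[0.006,-0.171,0,0,0,0,1],[-0.011,-0.248,0,0,0,0,1],[-0.039,-0.321,0,0,0,0,1],[-0.079,-0.389,0,0,0,0,1],[-0.128,-0.45,0,0,0,0,1],[-0.187,-0.502,0,0,0,0,1],[-0.253,-0.544,0,0,0,0,1]],
  ],
)

```text
time_s: 5.3
position: [0.4603, -0.0226, 0.2046]
tcp_rot: [[-0.934, 0.358, 0.003], [0.358, 0.934, 0.002], [-0.002, 0.003, -1.0]]
force: [5.2, 5.6, -3.9]
opening: 0.338
grasp_force: 30.0
```

```bash
python3 step.py 10 11 12 13 13 13 13 13 13 13
```

```text
t=5.30 force [ 5.2  5.6 -3.9] tcp r 74.2 crank 220.9 scene [('orange', 49, 151.6), ('pink', 86, 158.5)]
pred-obs deg -1.1
drum now deg 158.5 w 0.36 obs rate 0.14
pred w at .2/.4/.6/.83: [0.43, 0.62, 0.78, 0.94] end deg 188.2 rest if held 209.8 to next mark 150.2
[[[-0.08,-0.035,0,0,0,0,1],[-0.174,-0.056,0,0,0,0,1],[-0.278,-0.058,0,0,0,0,1],[-0.389,-0.036,0,0,0,0,1],[-0.492,0.01,0,0,0,0,1],[-0.582,0.079,0,0,0,0,1],[-0.655,0.166,0,0,0,0,1],[-0.706,0.267,0,0,0,0,1],[-0.733,0.377,0,0,0,0,1],[-0.734,0.49,0,0,0,0,1]]]
```

Call:
carry_out(
  deltas=[
    [[-0.08,-0.035,0,0,0,0,1],[-0.174,-0.056,0,0,0,0,1],[-0.278,-0.058,0,0,0,0,1],[-0.389,-0.036,0,0,0,0,1],[-0.492,0.01,0,0,0,0,1],[-0.582,0.079,0,0,0,0,1],[-0.655,0.166,0,0,0,0,1],[-0.706,0.267,0,0,0,0,1],[-0.733,0.377,0,0,0,0,1],[-0.734,0.49,0,0,0,0,1]],
  ],
)

```text
time_s: 6.18
position: [0.5882, 0.0064, 0.2045]
tcp_rot: [[-0.934, 0.357, -0.002], [0.357, 0.934, -0.001], [0.001, -0.002, -1.0]]
force: [-2.0, -0.4, 3.0]
opening: 0.337
grasp_force: 30.0
```

```bash
python3 step.py 14
```

```text
t=6.18 force [-2.  -0.4  3. ] tcp r 75.5 crank 344.9 scene [('pink', 58, 171.9)]
pred-obs deg 16.4
drum now deg 191.2 w 0.95 obs rate 0.26
pred w at .2/.4/.6/.83: [1.01, 1.14, 1.24, 1.34] end deg 245.0 rest if held 280.8 to next mark 79.2
[[[0.027,0.119,0,0,0,0,1],[0.082,0.228,0,0,0,0,1],[0.161,0.32,0,0,0,0,1],[0.261,0.391,0,0,0,0,1],[0.374,0.435,0,0,0,0,1],[0.495,0.45,0,0,0,0,1],[0.616,0.436,0,0,0,0,1],[0.73,0.393,0,0,0,0,1],[0.83,0.323,0,0,0,0,1],[0.911,0.232,0,0,0,0,1]]]
```

Call:
carry_out(
  deltas=[
    [[0.027,0.119,0,0,0,0,1],[0.082,0.228,0,0,0,0,1],[0.161,0.32,0,0,0,0,1],[0.261,0.391,0,0,0,0,1],[0.374,0.435,0,0,0,0,1],[0.495,0.45,0,0,0,0,1],[0.616,0.436,0,0,0,0,1],[0.73,0.393,0,0,0,0,1],[0.83,0.323,0,0,0,0,1],[0.911,0.232,0,0,0,0,1]],
  ],
)

```text
time_s: 7.07
position: [0.4717, 0.0883, 0.2046]
tcp_rot: [[-0.935, 0.354, -0.0], [0.354, 0.935, -0.0], [-0.0, -0.0, -1.0]]
force: [2.9, -2.8, -1.4]
opening: 0.336
grasp_force: 30.0
```

```bash
python3 step.py 14
```

```text
t=7.07 force [ 2.9 -2.8 -1.4] tcp r 75.4 crank 484.9 scene [('pink', 87, 204.6)]
pred-obs deg 40.5
fit J,d [0.0461 0.0505] res deg [ 2.1 -3.1 -1.4  1.2]
drum now deg 208.3 w 0.89 obs rate 0.65
pred w at .2/.4/.6/.83: [0.87, 0.93, 0.99, 1.04] end deg 252.9 rest if held 274.1 to next mark 85.9
[[[0.055,-0.109,0,0,0,0,1],[0.083,-0.227,0,0,0,0,1],[0.082,-0.349,0,0,0,0,1],[0.051,-0.467,0,0,0,0,1],[-0.008,-0.574,0,0,0,0,1],[-0.091,-0.664,0,0,0,0,1],[-0.192,-0.73,0,0,0,0,1],[-0.308,-0.771,0,0,0,0,1],[-0.429,-0.782,0,0,0,0,1],[-0.549,-0.763,0,0,0,0,1]]]
```

Call:
carry_out(
  deltas=[
    [[0.055,-0.109,0,0,0,0,1],[0.083,-0.227,0,0,0,0,1],[0.082,-0.349,0,0,0,0,1],[0.051,-0.467,0,0,0,0,1],[-0.008,-0.574,0,0,0,0,1],[-0.091,-0.664,0,0,0,0,1],[-0.192,-0.73,0,0,0,0,1],[-0.308,-0.771,0,0,0,0,1],[-0.429,-0.782,0,0,0,0,1],[-0.549,-0.763,0,0,0,0,1]],
  ],
)

```text
time_s: 7.95
position: [0.509, -0.0472, 0.2044]
tcp_rot: [[-0.933, 0.359, -0.001], [0.359, 0.933, 0.005], [0.003, 0.004, -1.0]]
force: [1.0, 9.2, 1.9]
opening: 0.342
grasp_force: 30.0
```

```bash
python3 step.py 18
```

```text
t=7.95 force [1.  9.2 1.9] tcp r 74.5 crank 624.9 scene [('orange', 68, 259.8), ('pink', 79, 254.9)]
pred-obs deg -4.0
fit J,d [0.0464 0.0498] res deg [ 1.8 -3.2 -1.1  1.9 -0.6]
drum now deg 257.5 w 1.05 obs rate 0.99
pred w at .2/.4/.6/.83: [1.1, 1.25, 1.37, 1.49] end deg 316.8 rest if held 354.3 to next mark 5.7
[[[-0.142,0.065,0,0,0,0,1],[-0.257,0.172,0,0,0,0,1],[-0.334,0.308,0,0,0,0,1],[-0.364,0.461,0,0,0,0,1],[-0.346,0.617,0,0,0,0,1],[-0.28,0.759,0,0,0,0,1],[-0.174,0.874,0,0,0,0,1],[-0.038,0.95,0,0,0,0,1],[0.116,0.981,0,0,0,0,1],[0.271,0.962,0,0,0,0,1]]]
```

Call:
carry_out(
  deltas=[
    [[-0.142,0.065,0,0,0,0,1],[-0.257,0.172,0,0,0,0,1],[-0.334,0.308,0,0,0,0,1],[-0.364,0.461,0,0,0,0,1],[-0.346,0.617,0,0,0,0,1],[-0.28,0.759,0,0,0,0,1],[-0.174,0.874,0,0,0,0,1],[-0.038,0.95,0,0,0,0,1],[0.116,0.981,0,0,0,0,1],[0.271,0.962,0,0,0,0,1]],
  ],
)

```text
time_s: 8.83
position: [0.523, 0.1025, 0.2046]
tcp_rot: [[-0.935, 0.355, 0.002], [0.355, 0.935, 0.001], [-0.002, 0.002, -1.0]]
force: [1.3, -2.0, -1.2]
opening: 0.335
grasp_force: 30.0
```

```bash
python3 step.py 17
```

```text
t=8.83 force [ 1.3 -2.  -1.2] tcp r 75.9 crank 804.9 scene [('orange', 68, 331.8)]
pred-obs deg -16.8
fit J,d [0.0509 0.0456] res deg [ 0.2 -4.4 -0.5  4.9  5.5 -5.7]
drum now deg 330.8 w 1.54 obs rate 1.52
pred w at .2/.4/.6/.83: [1.51, 1.58, 1.63, 1.68] end deg 405.8 rest if held 456.5 to next mark 263.5
[[[0.135,-0.06,0,0,0,0,1],[0.246,-0.158,0,0,0,0,1],[0.324,-0.283,0,0,0,0,1],[0.361,-0.426,0,0,0,0,1],[0.356,-0.574,0,0,0,0,1],[0.307,-0.714,0,0,0,0,1],[0.219,-0.833,0,0,0,0,1],[0.101,-0.921,0,0,0,0,1],[-0.038,-0.971,0,0,0,0,1],[-0.186,-0.978,0,0,0,0,1]]]
```

Call:
carry_out(
  deltas=[
    [[0.135,-0.06,0,0,0,0,1],[0.246,-0.158,0,0,0,0,1],[0.324,-0.283,0,0,0,0,1],[0.361,-0.426,0,0,0,0,1],[0.356,-0.574,0,0,0,0,1],[0.307,-0.714,0,0,0,0,1],[0.219,-0.833,0,0,0,0,1],[0.101,-0.921,0,0,0,0,1],[-0.038,-0.971,0,0,0,0,1],[-0.186,-0.978,0,0,0,0,1]],
  ],
)

```text
time_s: 9.72
position: [0.4969, -0.0452, 0.2044]
tcp_rot: [[-0.933, 0.36, 0.001], [0.36, 0.933, 0.006], [0.001, 0.006, -1.0]]
force: [2.9, 14.9, -0.9]
opening: 0.333
grasp_force: 30.0
```

```bash
sed -i 's/p=ray(n,uv,.143,T)\[:,:2\]-C;/p=ray(n,uv,.143,T)[:,:2]-C-(np.array([.005,-.001]) if n=="scene" else 0);/' step.py; python3 step.py 16
```

```text
t=9.72 force [ 2.9 14.9 -0.9] tcp r 74.6 crank 974.9 scene [('orange', 84, 56.9)]
pred-obs deg -11.3
fit J,d [0.0557 0.0425] res deg [-5.4 -0.5  5.9  8.1 -1.5 -5. ]
drum now deg 417.3 w 1.7 obs rate 1.68
pred w at .2/.4/.6/.83: [1.65, 1.67, 1.69, 1.71] end deg 496.8 rest if held 555.5 to next mark 164.5
[[[-0.135,0.033,0,0,0,0,1],[-0.256,0.102,0,0,0,0,1],[-0.353,0.201,0,0,0,0,1],[-0.419,0.324,0,0,0,0,1],[-0.448,0.46,0,0,0,0,1],[-0.439,0.599,0,0,0,0,1],[-0.392,0.73,0,0,0,0,1],[-0.311,0.843,0,0,0,0,1],[-0.202,0.929,0,0,0,0,1],[-0.073,0.982,0,0,0,0,1]]]
```

Call:
carry_out(
  deltas=[
    [[-0.135,0.033,0,0,0,0,1],[-0.256,0.102,0,0,0,0,1],[-0.353,0.201,0,0,0,0,1],[-0.419,0.324,0,0,0,0,1],[-0.448,0.46,0,0,0,0,1],[-0.439,0.599,0,0,0,0,1],[-0.392,0.73,0,0,0,0,1],[-0.311,0.843,0,0,0,0,1],[-0.202,0.929,0,0,0,0,1],[-0.073,0.982,0,0,0,0,1]],
  ],
)

```text
time_s: 10.6
position: [0.5605, 0.0884, 0.2046]
tcp_rot: [[-0.934, 0.356, 0.003], [0.356, 0.934, -0.0], [-0.003, 0.001, -1.0]]
force: [0.6, -1.0, 0.1]
opening: 0.334
grasp_force: 30.0
```

```bash
sed -i 's/p=C+RC/p=C+[.0003,.0008]+RC/' step.py; python3 step.py 15.5
```

```text
t=10.60 force [ 0.6 -1.   0.1] tcp r 76.1 crank 1134.9 scene [('orange', 72, 137.8), ('pink', 78, 138.5)]
pred-obs deg -0.7
fit J,d [0.0572 0.0418] res deg [-0.5  5.9  8.2 -1.1 -4.4 -0.7]
drum now deg 502.9 w 1.71 obs rate 1.61
pred w at .2/.4/.6/.83: [1.64, 1.66, 1.67, 1.68] end deg 582.0 rest if held 640.9 to next mark 79.1
[[[0.134,0.021,0,0,0,0,1],[0.267,-0,0,0,0,0,1],[0.39,-0.056,0,0,0,0,1],[0.493,-0.143,0,0,0,0,1],[0.57,-0.254,0,0,0,0,1],[0.614,-0.382,0,0,0,0,1],[0.622,-0.516,0,0,0,0,1],[0.594,-0.648,0,0,0,0,1],[0.532,-0.768,0,0,0,0,1],[0.44,-0.866,0,0,0,0,1]]]
```

Call:
carry_out(
  deltas=[
    [[0.134,0.021,0,0,0,0,1],[0.267,0,0,0,0,0,1],[0.39,-0.056,0,0,0,0,1],[0.493,-0.143,0,0,0,0,1],[0.57,-0.254,0,0,0,0,1],[0.614,-0.382,0,0,0,0,1],[0.622,-0.516,0,0,0,0,1],[0.594,-0.648,0,0,0,0,1],[0.532,-0.768,0,0,0,0,1],[0.44,-0.866,0,0,0,0,1]],
  ],
)

```text
time_s: 11.48
position: [0.4516, -0.0109, 0.2046]
tcp_rot: [[-0.934, 0.358, 0.003], [0.358, 0.934, 0.001], [-0.002, 0.002, -1.0]]
force: [8.3, 5.9, -6.6]
opening: 0.339
grasp_force: 30.0
```

```bash
python3 step.py 15.5
```

```text
t=11.48 force [ 8.3  5.9 -6.6] tcp r 74.3 crank 1289.9 scene [('orange', 72, 221.0), ('pink', 83, 223.3)]
pred-obs deg -0.2
fit J,d [0.0587 0.0413] res deg [ 5.8  8.2 -1.1 -4.3 -0.3 -0.4]
drum now deg 588.1 w 1.68 obs rate 1.68
pred w at .2/.4/.6/.83: [1.62, 1.64, 1.66, 1.67] end deg 666.1 rest if held 726.3 to next mark 353.7
[[[-0.115,-0.071,0,0,0,0,1],[-0.245,-0.108,0,0,0,0,1],[-0.38,-0.109,0,0,0,0,1],[-0.51,-0.074,0,0,0,0,1],[-0.626,-0.006,0,0,0,0,1],[-0.72,0.091,0,0,0,0,1],[-0.784,0.21,0,0,0,0,1],[-0.815,0.341,0,0,0,0,1],[-0.809,0.476,0,0,0,0,1],[-0.767,0.604,0,0,0,0,1]]]
```

Call:
carry_out(
  deltas=[
    [[-0.115,-0.071,0,0,0,0,1],[-0.245,-0.108,0,0,0,0,1],[-0.38,-0.109,0,0,0,0,1],[-0.51,-0.074,0,0,0,0,1],[-0.626,-0.006,0,0,0,0,1],[-0.72,0.091,0,0,0,0,1],[-0.784,0.21,0,0,0,0,1],[-0.815,0.341,0,0,0,0,1],[-0.809,0.476,0,0,0,0,1],[-0.767,0.604,0,0,0,0,1]],
  ],
)

```text
time_s: 12.37
position: [0.5911, 0.033, 0.2045]
tcp_rot: [[-0.934, 0.357, -0.002], [0.357, 0.934, -0.001], [0.001, -0.002, -1.0]]
force: [-1.9, -0.9, 1.5]
opening: 0.333
grasp_force: 30.0
```

```bash
python3 step.py 15.5
```

```text
t=12.37 force [-1.9 -0.9  1.5] tcp r 75.9 crank 1444.9 scene [('orange', 69, 301.6)]
pred-obs deg 5.7
fit J,d [0.0549 0.0426] res deg [ 8.5 -0.9 -4.2 -0.8 -2.   1.4]
drum now deg 668.2 w 1.62 obs rate 1.55
pred w at .2/.4/.6/.83: [1.57, 1.59, 1.61, 1.63] end deg 743.7 rest if held 797.5 to next mark 282.5
[[[0.074,0.112,0,0,0,0,1],[0.176,0.201,0,0,0,0,1],[0.298,0.259,0,0,0,0,1],[0.431,0.282,0,0,0,0,1],[0.565,0.269,0,0,0,0,1],[0.691,0.221,0,0,0,0,1],[0.799,0.141,0,0,0,0,1],[0.882,0.035,0,0,0,0,1],[0.934,-0.09,0,0,0,0,1],[0.95,-0.224,0,0,0,0,1]]]
```

Call:
carry_out(
  deltas=[
    [[0.074,0.112,0,0,0,0,1],[0.176,0.201,0,0,0,0,1],[0.298,0.259,0,0,0,0,1],[0.431,0.282,0,0,0,0,1],[0.565,0.269,0,0,0,0,1],[0.691,0.221,0,0,0,0,1],[0.799,0.141,0,0,0,0,1],[0.882,0.035,0,0,0,0,1],[0.934,-0.09,0,0,0,0,1],[0.95,-0.224,0,0,0,0,1]],
  ],
)

```text
time_s: 13.25
position: [0.4452, 0.0523, 0.2046]
tcp_rot: [[-0.935, 0.355, 0.001], [0.355, 0.935, -0.001], [-0.002, -0.0, -1.0]]
force: [5.2, -1.2, -4.5]
opening: 0.336
grasp_force: 30.0
```

```bash
python3 step.py 15.7
```

```text
t=13.25 force [ 5.2 -1.2 -4.5] tcp r 74.8 crank 1599.9 scene [('orange', 80, 22.4), ('pink', 36, 16.4)]
pred-obs deg 2.6
fit J,d [0.0541 0.0428] res deg [-0.8 -4.1 -0.8 -2.3  0.9  0.5]
drum now deg 747.7 w 1.61 obs rate 1.6
pred w at .2/.4/.6/.83: [1.55, 1.58, 1.61, 1.63] end deg 823.3 rest if held 876.3 to next mark 203.7
[[[-0.02,-0.135,0,0,0,0,1],[-0.076,-0.259,0,0,0,0,1],[-0.164,-0.364,0,0,0,0,1],[-0.277,-0.441,0,0,0,0,1],[-0.406,-0.484,0,0,0,0,1],[-0.543,-0.491,0,0,0,0,1],[-0.676,-0.461,0,0,0,0,1],[-0.796,-0.396,0,0,0,0,1],[-0.894,-0.301,0,0,0,0,1],[-0.962,-0.183,0,0,0,0,1]]]
```

Call:
carry_out(
  deltas=[
    [[-0.02,-0.135,0,0,0,0,1],[-0.076,-0.259,0,0,0,0,1],[-0.164,-0.364,0,0,0,0,1],[-0.277,-0.441,0,0,0,0,1],[-0.406,-0.484,0,0,0,0,1],[-0.543,-0.491,0,0,0,0,1],[-0.676,-0.461,0,0,0,0,1],[-0.796,-0.396,0,0,0,0,1],[-0.894,-0.301,0,0,0,0,1],[-0.962,-0.183,0,0,0,0,1]],
  ],
)

```text
time_s: 14.13
position: [0.5704, -0.0243, 0.2044]
tcp_rot: [[-0.934, 0.358, -0.004], [0.358, 0.934, 0.001], [0.004, -0.0, -1.0]]
force: [-3.5, 2.3, 3.7]
opening: 0.34
grasp_force: 30.0
```

```bash
python3 step.py 15.7
```

```text
t=14.13 force [-3.5  2.3  3.7] tcp r 75.1 crank 1756.9000000000005 scene [('orange', 82, 99.0), ('pink', 70, 96.4)]
pred-obs deg 5.5
fit J,d [0.0523 0.0434] res deg [-3.7 -0.6 -2.6 -0.1 -1.1  2. ]
drum now deg 825.9 w 1.6 obs rate 1.51
pred w at .2/.4/.6/.83: [1.55, 1.58, 1.6, 1.63] end deg 901.1 rest if held 951.9 to next mark 128.1
[[[-0.034,0.133,0,0,0,0,1],[-0.031,0.269,0,0,0,0,1],[0.009,0.4,0,0,0,0,1],[0.082,0.515,0,0,0,0,1],[0.185,0.606,0,0,0,0,1],[0.307,0.665,0,0,0,0,1],[0.442,0.689,0,0,0,0,1],[0.578,0.676,0,0,0,0,1],[0.705,0.627,0,0,0,0,1],[0.814,0.545,0,0,0,0,1]]]
```

Call:
carry_out(
  deltas=[
    [[-0.034,0.133,0,0,0,0,1],[-0.031,0.269,0,0,0,0,1],[0.009,0.4,0,0,0,0,1],[0.082,0.515,0,0,0,0,1],[0.185,0.606,0,0,0,0,1],[0.307,0.665,0,0,0,0,1],[0.442,0.689,0,0,0,0,1],[0.578,0.676,0,0,0,0,1],[0.705,0.627,0,0,0,0,1],[0.814,0.545,0,0,0,0,1]],
  ],
)

```text
time_s: 15.02
position: [0.4851, 0.0962, 0.2046]
tcp_rot: [[-0.935, 0.354, 0.0], [0.354, 0.935, -0.0], [-0.001, -0.0, -1.0]]
force: [2.0, -4.8, -1.4]
opening: 0.337
grasp_force: 30.0
```

```bash
python3 step.py 15.7
```

```text
t=15.02 force [ 2.  -4.8 -1.4] tcp r 75.6 crank 1913.900000000001 scene [('pink', 91, 173.4)]
pred-obs deg 9.0
fit J,d [0.05  0.044] res deg [-0.2 -2.9 -1.2 -3.  -0.8  4.1]
drum now deg 902.1 w 1.6 obs rate 1.47
pred w at .2/.4/.6/.83: [1.54, 1.57, 1.59, 1.62] end deg 977.0 rest if held 1024.8 to next mark 55.2
[[[0.083,-0.109,0,0,0,0,1],[0.134,-0.235,0,0,0,0,1],[0.148,-0.371,0,0,0,0,1],[0.125,-0.506,0,0,0,0,1],[0.067,-0.629,0,0,0,0,1],[-0.023,-0.732,0,0,0,0,1],[-0.138,-0.807,0,0,0,0,1],[-0.268,-0.848,0,0,0,0,1],[-0.404,-0.852,0,0,0,0,1],[-0.537,-0.82,0,0,0,0,1]]]
```

Call:
carry_out(
  deltas=[
    [[0.083,-0.109,0,0,0,0,1],[0.134,-0.235,0,0,0,0,1],[0.148,-0.371,0,0,0,0,1],[0.125,-0.506,0,0,0,0,1],[0.067,-0.629,0,0,0,0,1],[-0.023,-0.732,0,0,0,0,1],[-0.138,-0.807,0,0,0,0,1],[-0.268,-0.848,0,0,0,0,1],[-0.404,-0.852,0,0,0,0,1],[-0.537,-0.82,0,0,0,0,1]],
  ],
)

```text
time_s: 15.9
position: [0.5172, -0.0475, 0.2044]
tcp_rot: [[-0.933, 0.359, -0.002], [0.359, 0.933, 0.004], [0.003, 0.003, -1.0]]
force: [-0.2, 9.4, 2.5]
opening: 0.337
grasp_force: 30.0
```

```bash
python3 step.py 16.3
```

```text
t=15.90 force [-0.2  9.4  2.5] tcp r 74.6 crank 2070.900000000001 scene [('orange', 62, 251.0), ('pink', 76, 251.6)]
pred-obs deg 6.9
fit J,d [0.0487 0.0444] res deg [-2.9 -1.6 -3.9 -2.1  2.3  3.2]
drum now deg 979.5 w 1.59 obs rate 1.55
pred w at .2/.4/.6/.83: [1.54, 1.59, 1.63, 1.66] end deg 1055.2 rest if held 1103.8 to next mark 336.2
[[[-0.123,0.071,0,0,0,0,1],[-0.221,0.173,0,0,0,0,1],[-0.286,0.299,0,0,0,0,1],[-0.314,0.438,0,0,0,0,1],[-0.301,0.579,0,0,0,0,1],[-0.25,0.711,0,0,0,0,1],[-0.163,0.824,0,0,0,0,1],[-0.048,0.907,0,0,0,0,1],[0.085,0.955,0,0,0,0,1],[0.227,0.963,0,0,0,0,1]]]
```

Call:
carry_out(
  deltas=[
    [[-0.123,0.071,0,0,0,0,1],[-0.221,0.173,0,0,0,0,1],[-0.286,0.299,0,0,0,0,1],[-0.314,0.438,0,0,0,0,1],[-0.301,0.579,0,0,0,0,1],[-0.25,0.711,0,0,0,0,1],[-0.163,0.824,0,0,0,0,1],[-0.048,0.907,0,0,0,0,1],[0.085,0.955,0,0,0,0,1],[0.227,0.963,0,0,0,0,1]],
  ],
)

```text
time_s: 16.78
position: [0.5375, 0.0998, 0.2046]
tcp_rot: [[-0.935, 0.355, 0.001], [0.355, 0.935, -0.001], [-0.001, -0.0, -1.0]]
force: [-0.2, -2.8, -0.5]
opening: 0.339
grasp_force: 30.0
```

```bash
python3 step.py 15.7
```

```text
t=16.78 force [-0.2 -2.8 -0.5] tcp r 76.1 crank 2233.900000000003 scene [('orange', 67, 330.3)]
pred-obs deg 6.6
fit J,d [0.0478 0.0446] res deg [-1.9 -4.5 -3.   1.1  1.7  3.1]
drum now deg 1058.5 w 1.64 obs rate 1.56
pred w at .2/.4/.6/.83: [1.57, 1.59, 1.61, 1.63] end deg 1134.3 rest if held 1180.5 to next mark 259.5
[[[0.133,-0.03,0,0,0,0,1],[0.253,-0.094,0,0,0,0,1],[0.352,-0.189,0,0,0,0,1],[0.42,-0.307,0,0,0,0,1],[0.455,-0.439,0,0,0,0,1],[0.452,-0.576,0,0,0,0,1],[0.413,-0.707,0,0,0,0,1],[0.339,-0.822,0,0,0,0,1],[0.238,-0.913,0,0,0,0,1],[0.115,-0.973,0,0,0,0,1]]]
```

Call:
carry_out(
  deltas=[
    [[0.133,-0.03,0,0,0,0,1],[0.253,-0.094,0,0,0,0,1],[0.352,-0.189,0,0,0,0,1],[0.42,-0.307,0,0,0,0,1],[0.455,-0.439,0,0,0,0,1],[0.452,-0.576,0,0,0,0,1],[0.413,-0.707,0,0,0,0,1],[0.339,-0.822,0,0,0,0,1],[0.238,-0.913,0,0,0,0,1],[0.115,-0.973,0,0,0,0,1]],
  ],
)

```text
time_s: 17.67
position: [0.4695, -0.0314, 0.2045]
tcp_rot: [[-0.933, 0.359, 0.002], [0.359, 0.933, 0.003], [-0.001, 0.003, -1.0]]
force: [6.7, 8.9, -4.3]
opening: 0.34
grasp_force: 30.0
```

```bash
python3 step.py 15 14 13 13 13 13 13 13 13 13
```

```text
t=17.67 force [ 6.7  8.9 -4.3] tcp r 74.3 crank 2390.900000000001 scene [('orange', 81, 52.2)]
pred-obs deg 3.9
fit J,d [0.0474 0.0447] res deg [-4.7 -3.3  0.7  1.2  2.5  1.4]
drum now deg 1138.3 w 1.62 obs rate 1.62
pred w at .2/.4/.6/.83: [1.52, 1.47, 1.43, 1.4] end deg 1208.4 rest if held 1244.3 to next mark 195.7
[[[-0.128,-0.024,0,0,0,0,1],[-0.25,-0.016,0,0,0,0,1],[-0.358,0.017,0,0,0,0,1],[-0.456,0.074,0,0,0,0,1],[-0.538,0.152,0,0,0,0,1],[-0.601,0.246,0,0,0,0,1],[-0.641,0.352,0,0,0,0,1],[-0.657,0.464,0,0,0,0,1],[-0.646,0.577,0,0,0,0,1],[-0.611,0.684,0,0,0,0,1]]]
```

Call:
carry_out(
  deltas=[
    [[-0.128,-0.024,0,0,0,0,1],[-0.25,-0.016,0,0,0,0,1],[-0.358,0.017,0,0,0,0,1],[-0.456,0.074,0,0,0,0,1],[-0.538,0.152,0,0,0,0,1],[-0.601,0.246,0,0,0,0,1],[-0.641,0.352,0,0,0,0,1],[-0.657,0.464,0,0,0,0,1],[-0.646,0.577,0,0,0,0,1],[-0.611,0.684,0,0,0,0,1]],
  ],
)

```text
time_s: 18.55
position: [0.5912, 0.0319, 0.2045]
tcp_rot: [[-0.934, 0.357, -0.002], [0.357, 0.934, -0.001], [0.001, -0.002, -1.0]]
force: [-2.7, -2.1, 3.2]
opening: 0.341
grasp_force: 30.0
```

```bash
python3 step.py 12 11 10 10 10 10 10 10 10 10
```

```text
t=18.55 force [-2.7 -2.1  3.2] tcp r 75.8 crank 2523.900000000001 scene [('orange', 74, 121.8), ('pink', 79, 120.7)]
pred-obs deg 9.6
fit J,d [0.0462 0.045 ] res deg [-4.1 -0.4 -0.3  0.8 -0.6  5.3]
drum now deg 1210.0 w 1.36 obs rate 1.35
pred w at .2/.4/.6/.83: [1.23, 1.15, 1.07, 1.0] end deg 1264.5 rest if held 1285.1 to next mark 154.9
[[[0.054,0.09,0,0,0,0,1],[0.118,0.161,0,0,0,0,1],[0.188,0.214,0,0,0,0,1],[0.265,0.254,0,0,0,0,1],[0.348,0.279,0,0,0,0,1],[0.435,0.29,0,0,0,0,1],[0.522,0.286,0,0,0,0,1],[0.607,0.267,0,0,0,0,1],[0.687,0.233,0,0,0,0,1],[0.76,0.186,0,0,0,0,1]]]
```

Call:
carry_out(
  deltas=[
    [[0.054,0.09,0,0,0,0,1],[0.118,0.161,0,0,0,0,1],[0.188,0.214,0,0,0,0,1],[0.265,0.254,0,0,0,0,1],[0.348,0.279,0,0,0,0,1],[0.435,0.29,0,0,0,0,1],[0.522,0.286,0,0,0,0,1],[0.607,0.267,0,0,0,0,1],[0.687,0.233,0,0,0,0,1],[0.76,0.186,0,0,0,0,1]],
  ],
)

```text
time_s: 19.43
position: [0.493, 0.0993, 0.2045]
tcp_rot: [[-0.935, 0.354, 0.0], [0.354, 0.935, -0.002], [-0.001, -0.001, -1.0]]
force: [1.7, -3.7, -1.0]
opening: 0.338
grasp_force: 30.0
```

```bash
python3 step.py 10
```

```text
t=19.43 force [ 1.7 -3.7 -1. ] tcp r 75.7 crank 2626.900000000001 scene [('pink', 89, 181.1)]
pred-obs deg 5.4
fit J,d [0.0456 0.0451] res deg [-0.7 -0.7  0.2 -1.3  4.3  2.2]
drum now deg 1266.3 w 0.96 obs rate 1.19
pred w at .2/.4/.6/.83: [0.86, 0.83, 0.81, 0.79] end deg 1306.1 rest if held 1320.1 to next mark 119.9
[[[0.064,-0.059,0,0,0,0,1],[0.117,-0.128,0,0,0,0,1],[0.157,-0.206,0,0,0,0,1],[0.183,-0.289,0,0,0,0,1],[0.194,-0.376,0,0,0,0,1],[0.19,-0.463,0,0,0,0,1],[0.171,-0.548,0,0,0,0,1],[0.137,-0.628,0,0,0,0,1],[0.09,-0.701,0,0,0,0,1],[0.031,-0.765,0,0,0,0,1]]]
```

Call:
carry_out(
  deltas=[
    [[0.064,-0.059,0,0,0,0,1],[0.117,-0.128,0,0,0,0,1],[0.157,-0.206,0,0,0,0,1],[0.183,-0.289,0,0,0,0,1],[0.194,-0.376,0,0,0,0,1],[0.19,-0.463,0,0,0,0,1],[0.171,-0.548,0,0,0,0,1],[0.137,-0.628,0,0,0,0,1],[0.09,-0.701,0,0,0,0,1],[0.031,-0.765,0,0,0,0,1]],
  ],
)

```text
time_s: 20.32
position: [0.4491, -0.0062, 0.2046]
tcp_rot: [[-0.934, 0.357, 0.001], [0.357, 0.934, 0.001], [-0.001, 0.002, -1.0]]
force: [4.2, 2.3, -3.8]
opening: 0.335
grasp_force: 30.0
```

```bash
python3 step.py 10
```

```text
t=20.32 force [ 4.2  2.3 -3.8] tcp r 74.2 crank 2726.900000000001 scene [('orange', 71, 222.9), ('pink', 83, 225.2)]
pred-obs deg 3.1
fit J,d [0.0455 0.0451] res deg [-0.8  0.1 -1.5  4.2  2.   0.5]
drum now deg 1308.2 w 0.76 obs rate 0.87
pred w at .2/.4/.6/.83: [0.7, 0.7, 0.69, 0.69] end deg 1341.2 rest if held 1352.7 to next mark 87.3
[[[-0.07,-0.053,0,0,0,0,1],[-0.147,-0.093,0,0,0,0,1],[-0.23,-0.119,0,0,0,0,1],[-0.317,-0.13,0,0,0,0,1],[-0.404,-0.126,0,0,0,0,1],[-0.489,-0.106,0,0,0,0,1],[-0.569,-0.073,0,0,0,0,1],[-0.643,-0.026,0,0,0,0,1],[-0.707,0.034,0,0,0,0,1],[-0.759,0.103,0,0,0,0,1]]]
```

Call:
carry_out(
  deltas=[
    [[-0.07,-0.053,0,0,0,0,1],[-0.147,-0.093,0,0,0,0,1],[-0.23,-0.119,0,0,0,0,1],[-0.317,-0.13,0,0,0,0,1],[-0.404,-0.126,0,0,0,0,1],[-0.489,-0.106,0,0,0,0,1],[-0.569,-0.073,0,0,0,0,1],[-0.643,-0.026,0,0,0,0,1],[-0.707,0.034,0,0,0,0,1],[-0.759,0.103,0,0,0,0,1]],
  ],
)

```text
time_s: 21.2
position: [0.5614, -0.0323, 0.2045]
tcp_rot: [[-0.935, 0.356, -0.003], [0.356, 0.935, 0.0], [0.003, -0.001, -1.0]]
force: [-1.0, 1.8, 4.0]
opening: 0.337
grasp_force: 30.0
```

```bash
python3 step.py 10
```

```text
t=21.20 force [-1.   1.8  4. ] tcp r 74.9 crank 2826.900000000001 scene [('pink', 78, 255.7)]
pred-obs deg 7.8
fit J,d [0.0447 0.0453] res deg [-0.4 -2.1  3.4  0.8 -1.1  3.6]
drum now deg 1341.3 w 0.67 obs rate 0.6
pred w at .2/.4/.6/.83: [0.62, 0.63, 0.64, 0.65] end deg 1371.3 rest if held 1381.4 to next mark 58.6
[[[-0.04,0.077,0,0,0,0,1],[-0.066,0.161,0,0,0,0,1],[-0.077,0.247,0,0,0,0,1],[-0.073,0.334,0,0,0,0,1],[-0.054,0.419,0,0,0,0,1],[-0.02,0.5,0,0,0,0,1],[0.027,0.573,0,0,0,0,1],[0.086,0.637,0,0,0,0,1],[0.156,0.69,0,0,0,0,1],[0.233,0.73,0,0,0,0,1]]]
```

Call:
carry_out(
  deltas=[
    [[-0.04,0.077,0,0,0,0,1],[-0.066,0.161,0,0,0,0,1],[-0.077,0.247,0,0,0,0,1],[-0.073,0.334,0,0,0,0,1],[-0.054,0.419,0,0,0,0,1],[-0.02,0.5,0,0,0,0,1],[0.027,0.573,0,0,0,0,1],[0.086,0.637,0,0,0,0,1],[0.156,0.69,0,0,0,0,1],[0.233,0.73,0,0,0,0,1]],
  ],
)

```text
time_s: 22.08
position: [0.5664, 0.0837, 0.2045]
tcp_rot: [[-0.935, 0.355, -0.0], [0.355, 0.935, -0.001], [-0.0, -0.001, -1.0]]
force: [-1.8, -3.2, 1.9]
opening: 0.339
grasp_force: 30.0
```

```bash
python3 step.py 10
```

```text
t=22.08 force [-1.8 -3.2  1.9] tcp r 76.2 crank 2926.900000000001 scene [('orange', 69, 283.8), ('pink', 55, 280.4)]
pred-obs deg 10.1
fit J,d [0.0438 0.0454] res deg [-2.6  2.6 -0.4 -2.8  1.5  5.1]
drum now deg 1370.9 w 0.63 obs rate 0.56
pred w at .2/.4/.6/.83: [0.58, 0.6, 0.61, 0.62] end deg 1399.3 rest if held 1408.7 to next mark 31.3
[[[0.083,0.025,0,0,0,0,1],[0.17,0.036,0,0,0,0,1],[0.257,0.032,0,0,0,0,1],[0.342,0.013,0,0,0,0,1],[0.422,-0.021,0,0,0,0,1],[0.495,-0.068,0,0,0,0,1],[0.559,-0.127,0,0,0,0,1],[0.612,-0.196,0,0,0,0,1],[0.652,-0.274,0,0,0,0,1],[0.678,-0.357,0,0,0,0,1]]]
```

Call:
carry_out(
  deltas=[
    [[0.083,0.025,0,0,0,0,1],[0.17,0.036,0,0,0,0,1],[0.257,0.032,0,0,0,0,1],[0.342,0.013,0,0,0,0,1],[0.422,-0.021,0,0,0,0,1],[0.495,-0.068,0,0,0,0,1],[0.559,-0.127,0,0,0,0,1],[0.612,-0.196,0,0,0,0,1],[0.652,-0.274,0,0,0,0,1],[0.678,-0.357,0,0,0,0,1]],
  ],
)

```text
time_s: 22.97
position: [0.4533, 0.0689, 0.2046]
tcp_rot: [[-0.934, 0.356, 0.003], [0.356, 0.934, 0.0], [-0.003, 0.001, -1.0]]
force: [3.3, -2.3, -2.1]
opening: 0.34
grasp_force: 30.0
```

```bash
python3 step.py 10 10 10 10 10 9 9 8 7 4
```

```text
t=22.97 force [ 3.3 -2.3 -2.1] tcp r 75.0 crank 3026.900000000001 scene [('orange', 67, 317.2)]
pred-obs deg 5.1
fit J,d [0.0436 0.0454] res deg [ 2.4 -0.7 -3.1  1.1  4.6  1.5]
drum now deg 1400.5 w 0.61 obs rate 0.66
pred w at .2/.4/.6/.83: [0.56, 0.58, 0.58, 0.49] end deg 1427.6 rest if held 1433.2 to next mark 6.8
[[[0.011,-0.087,0,0,0,0,1],[0.007,-0.174,0,0,0,0,1],[-0.012,-0.259,0,0,0,0,1],[-0.046,-0.339,0,0,0,0,1],[-0.093,-0.412,0,0,0,0,1],[-0.146,-0.47,0,0,0,0,1],[-0.207,-0.519,0,0,0,0,1],[-0.267,-0.555,0,0,0,0,1],[-0.324,-0.578,0,0,0,0,1],[-0.357,-0.589,0,0,0,0,1]]]
```

Call:
carry_out(
  deltas=[
    [[0.011,-0.087,0,0,0,0,1],[0.007,-0.174,0,0,0,0,1],[-0.012,-0.259,0,0,0,0,1],[-0.046,-0.339,0,0,0,0,1],[-0.093,-0.412,0,0,0,0,1],[-0.146,-0.47,0,0,0,0,1],[-0.207,-0.519,0,0,0,0,1],[-0.267,-0.555,0,0,0,0,1],[-0.324,-0.578,0,0,0,0,1],[-0.357,-0.589,0,0,0,0,1]],
  ],
)

```text
time_s: 23.85
position: [0.4732, -0.0337, 0.2046]
tcp_rot: [[-0.934, 0.356, 0.001], [0.356, 0.934, -0.0], [-0.001, 0.0, -1.0]]
force: [0.3, -0.1, 1.1]
opening: 0.34
grasp_force: 30.0
```

Call:
carry_out(
  deltas=[
    [[0,0,0,0,0,0,1],[0,0,0,0,0,0,1],[0,0,0,0,0,0,1],[0,0,0,0,0,0,1],[0,0,0,0,0,0,1],[0,0,0,0,0,0,1],[0,0,0,0,0,0,1],[0,0,0,0,0,0,1],[0,0,0,0,0,0,1],[0,0,0,0,0,0,1]],
  ],
)

```text
time_s: 24.68
position: [0.4719, -0.0327, 0.2045]
tcp_rot: [[-0.935, 0.356, -0.0], [0.356, 0.935, -0.0], [0.0, -0.0, -1.0]]
force: [0.4, -1.4, 1.3]
opening: 0.339
grasp_force: 30.0
```

Run:
```python
from h import *
C=np.array([.5157,.0276])
s=telemetry.read_state();T=np.eye(4);T[:3,:3]=s["tcp_rot"];T[:3,3]=s["position"];T=T@camera_info("wrist")["T_tool_cam"]
ims={}
for n in("scene","top","wrist"):
    ims[n]=im=capture(n)
    for c,z in(("orange",.143),("pink",.143),("yellow",.108)):
        for a,ce,st in blobs(im,c,15):
            p=ray(n,ce,z,T if n=="wrist" else None)[0,:2]-C
            if np.linalg.norm(p)<.2: print(n,c,a,ce.round(1),"r",np.linalg.norm(p).round(4),"deg",np.degrees(np.arctan2(p[1],p[0])).round(1))
cv2.imwrite("pics/e1.png",np.hstack([cv2.resize(ims["scene"][190:310,250:400],(400,320),interpolation=2),cv2.resize(ims["top"][180:310,250:385],(400,320),interpolation=2)])[:,:,::-1])
```

```text
scene orange 72 [292.4 247. ] r 0.1053 deg -76.7
scene orange 221 [280.  276.3] r 0.1997 deg -43.9
scene pink 65 [339.6 223.7] r 0.0907 deg 151.3
scene yellow 79 [274.7 268.4] r 0.1705 deg -64.6
top orange 51 [359.2 227.7] r 0.1472 deg -68.8
top orange 86 [348.5 237.2] r 0.1056 deg -77.3
top pink 86 [302.5 270.4] r 0.0917 deg 151.9
top yellow 82 [364.1 223.5] r 0.1711 deg -65.9
wrist orange 451 [291.7 385. ] r 0.1145 deg -74.0
wrist orange 173 [272.6 399. ] r 0.1311 deg -73.6
wrist pink 3283 [480.3 128.5] r 0.0921 deg 151.5
wrist pink 605 [329.8 270.6] r 0.0683 deg -119.5
wrist yellow 101 [273.8 405.1] r 0.1563 deg -64.9
```

View pics/e1.png

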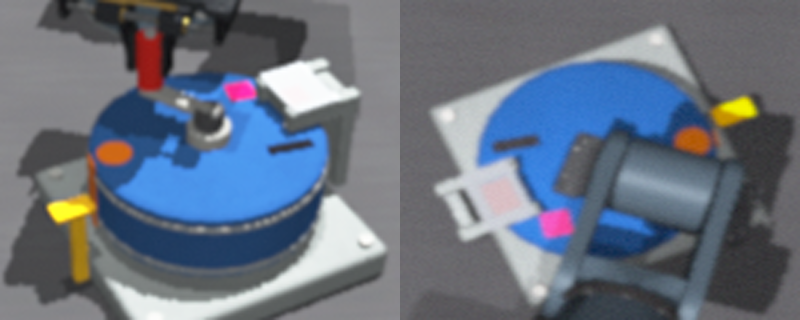

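Both views show the plug at about −77° and the pointer at −65.7°, so the drum has stopped about 11.5° short. A crank pulse should close that gap.

```bash
python3 step.py 6 10 13 13 13 13 13 10 6 3
```

```text
t=24.83 force [ 0.2 -0.1  0.6] tcp r 74.0 crank 3113.900000000001 scene [('orange', 73, 349.7), ('pink', 65, 343.6)]
pred-obs deg 6.5
fit J,d [0.0433 0.0455] res deg [-1.1 -3.6  0.4  3.9  0.7  2.5]
drum now deg 1432.2 w 0.0 obs rate 0.3
pred w at .2/.4/.6/.83: [0.05, 0.24, 0.41, 0.38] end deg 1443.6 rest if held 1447.0 to next mark 353.0
[[[-0.051,-0.011,0,0,0,0,1],[-0.138,-0.017,0,0,0,0,1],[-0.25,-0.003,0,0,0,0,1],[-0.357,0.036,0,0,0,0,1],[-0.451,0.098,0,0,0,0,1],[-0.53,0.18,0,0,0,0,1],[-0.588,0.277,0,0,0,0,1],[-0.616,0.36,0,0,0,0,1],[-0.626,0.411,0,0,0,0,1],[-0.63,0.437,0,0,0,0,1]]]
```

Call:
carry_out(
  deltas=[
    [[-0.051,-0.011,0,0,0,0,1],[-0.138,-0.017,0,0,0,0,1],[-0.25,-0.003,0,0,0,0,1],[-0.357,0.036,0,0,0,0,1],[-0.451,0.098,0,0,0,0,1],[-0.53,0.18,0,0,0,0,1],[-0.588,0.277,0,0,0,0,1],[-0.616,0.36,0,0,0,0,1],[-0.626,0.411,0,0,0,0,1],[-0.63,0.437,0,0,0,0,1]],
  ],
)

```text
time_s: 25.72
position: [0.5841, -0.0042, 0.2045]
tcp_rot: [[-0.935, 0.355, 0.0], [0.355, 0.935, -0.0], [-0.0, 0.0, -1.0]]
force: [-1.7, -0.1, 2.7]
opening: 0.338
grasp_force: 30.0
```

Call:
carry_out(
  deltas=[
    [[0,0,0,0,0,0,1],[0,0,0,0,0,0,1],[0,0,0,0,0,0,1],[0,0,0,0,0,0,1],[0,0,0,0,0,0,1],[0,0,0,0,0,0,1],[0,0,0,0,0,0,1],[0,0,0,0,0,0,1],[0,0,0,0,0,0,1],[0,0,0,0,0,0,1]],
  ],
)

```text
time_s: 26.55
position: [0.5836, -0.0052, 0.2046]
tcp_rot: [[-0.935, 0.356, 0.0], [0.356, 0.935, -0.0], [-0.0, -0.0, -1.0]]
force: [0.1, 0.9, 1.0]
opening: 0.336
grasp_force: 30.0
```

```bash
cat > chk.py <<'E'
from h import *
C=np.array([.5157,.0276])
s=telemetry.read_state();print(s["time_s"],s["position"],s["opening"],s["force"]);T=np.eye(4);T[:3,:3]=s["tcp_rot"];T[:3,3]=s["position"];T=T@camera_info("wrist")["T_tool_cam"]
ims={}
for n in("scene","top","wrist"):
    ims[n]=im=capture(n)
    for c,z in(("orange",.143),("pink",.143),("yellow",.108)):
        for a,ce,st in blobs(im,c,15):
            p=ray(n,ce,z,T if n=="wrist" else None)[0,:2]-C
            if np.linalg.norm(p)<.2: print(n,c,a,ce.round(1),"r",np.linalg.norm(p).round(4),"deg",np.degrees(np.arctan2(p[1],p[0])).round(1))
cv2.imwrite("pics/e2.png",np.hstack([cv2.resize(ims["scene"][190:310,250:400],(400,320),interpolation=2),cv2.resize(ims["top"][180:310,250:385],(400,320),interpolation=2)])[:,:,::-1])
E
python3 chk.py
```

```text
26.55 [ 0.58359901 -0.00517218  0.20455161] 0.33618944650488713 [0.13541834 0.90787422 1.0019751 ]
scene orange 21 [333.3 207. ] r 0.1739 deg 168.9
scene orange 28 [306.2 212.2] r 0.1556 deg -159.6
scene orange 79 [294.1 250.2] r 0.1056 deg -68.3
scene orange 317 [279.7 274.1] r 0.194 deg -45.7
top orange 86 [362.6 225. ] r 0.1606 deg -67.4
top yellow 17 [368.1 224.6] r 0.1813 deg -68.7
wrist orange 3064 [198.2 246.2] r 0.1047 deg -69.3
wrist orange 233 [171.7 272.2] r 0.1281 deg -69.0
wrist orange 60 [168.5 296.1] r 0.1413 deg -65.3
wrist yellow 852 [165.1 287.1] r 0.1593 deg -67.1
```

The plug is now at about −69° and the pointer at −66 to −67°, roughly 6 mm short and well inside tolerance. I release and retreat upward.

Call:
carry_out(
  deltas=[
    [[0,0,0,0,0,0,-1],[0,0,0,0,0,0,-1],[0,0,0,0,0,0,-1],[0,0,0,0,0,0,-1],[0,0,0,0,0,0,-1],[0,0,0,0,0,0,-1],[0,0,0,0,0,0,-1],[0,0,0,0,0,0,-1],[0,0,0,0,0,0,-1],[0,0,0,0,0,0,-1]],
  ],
)

```text
time_s: 27.53
position: [0.5835, -0.0051, 0.2046]
tcp_rot: [[-0.935, 0.356, 0.0], [0.356, 0.935, 0.0], [-0.0, 0.0, -1.0]]
force: [0.1, -0.1, -0.4]
opening: 0.968
grasp_force: 0.0
```

Call:
carry_out(
  deltas=[
    [[0,0,-0.05,0,0,0,-1],[0,0,-0.12,0,0,0,-1],[0,0,-0.2,0,0,0,-1],[0,0,-0.3,0,0,0,-1],[0,0,-0.4,0,0,0,-1],[0,0,-0.5,0,0,0,-1],[0,0,-0.6,0,0,0,-1],[0,0,-0.65,0,0,0,-1],[0,0,-0.7,0,0,0,-1],[0,0,-0.7,0,0,0,-1]],
  ],
)

```text
time_s: 28.37
position: [0.5844, -0.0052, 0.3116]
tcp_rot: [[-0.935, 0.356, 0.004], [0.356, 0.935, -0.001], [-0.004, 0.001, -1.0]]
force: [0.8, 0.1, -0.7]
opening: 1.0
grasp_force: 0.0
```

```bash
python3 chk.py
```

```text
28.3667 [ 0.58435962 -0.00522008  0.31161376] 1.0004831771019231 [ 0.81693695  0.14618966 -0.73757939]
scene orange 76 [294.1 250.1] r 0.1054 deg -68.6
scene orange 317 [279.4 274.2] r 0.195 deg -45.8
scene pink 52 [335.8 223.3] r 0.0883 deg 158.6
scene pink 18 [314.1 233.5] r 0.051 deg -133.4
top orange 86 [364.2 224.8] r 0.1657 deg -67.9
wrist orange 1476 [235.3 208.8] r 0.1066 deg -68.5
wrist orange 578 [207.9 245.7] r 0.1474 deg -65.9
wrist yellow 575 [206.8 244.9] r 0.1627 deg -66.1
```

View pics/e2.png

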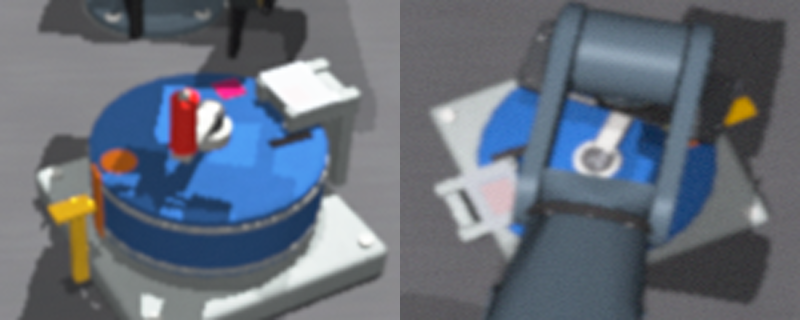

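The handle is free, and the orange line stands about 2.5° (6 mm) from the pointer. The drum averaged 1.57 rad/s from 9.7 s to 17.7 s.

```bash
python3 -c "
from rig import job
print(job.hand_in())"
```

```text
the job is handed in; nothing more can be done
None
```

The job is handed in: by camera measurement the drum averaged about 15 turns a minute for 8 s, then stopped with its orange line about 6 mm from the pointer and the handle released.

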